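Clamp a steel block in the marking jig

TASK

Using only pushes of the fingers and lifting nothing, slide the steel block that lies in the marking jig along the white plate until it sits square against the back stop of the nest, the low bar next to the clamp post. Then push the red clamp handle over toward the block, past its dead point, until the clamp snaps down and stays locked on the block. Leave it clamped, and do not disturb the loose parts standing round the jig.

Things in the scene. Friction and masses are not known exactly. Their poses are not given: they have to be found in the camera images.
- jig_origin (a point): Centre of the underside of the marking jig: white plate fixed to the table, x -82 to 78, y -60 to 60 mm, top at z 12 mm. Axes: x from the nest toward the clamp post and handle, z up. Post cheeks: x 30 to 80, y -11 to 11, up to z 49 mm. Open, the clamp arm stands up above x -10 to 60 mm, to z 125 mm.
- nest_seat (a point): Point on the jig where the block's centre lies when the block is home: (-19.5, 5, 24.5) mm from jig_origin, same axes. Back stop: low bar, face at jig x = -7 mm, y -21 to 29 mm, 8 mm above the plate. Side stop: bar with its face at jig y = 30 mm, x -62 to -12 mm, as high.
- block_centre (a point): Centre of the loose steel block, 25 x 50 x 25 mm (x, y, z), about 0.25 kg, flat on the jig plate, its centre 24.5 mm above the table; its 50 mm side faces the back stop, 12 to 25 mm short of it, a little askew. It slides when pushed along the jig's +x.
- grip_end (a point): Point on the axis of the red handle, 6 mm short of its free end; z axis along the handle to that end, x axis toward its back face (pushed to close). Red grip: 18 mm thick, 67 mm long. Swings in the jig's x-z plane. Open, it leans back to jig +x: this point near jig x 145, z 120 mm. Pushed toward jig -x it rises; locked, it is upright, this point at jig x 31, z 165 mm.
- marking_jig_clamp (a joint): Clamp angle, rad: 1.2 to 1.4 open, near 0 locked down on the block. The handle turns 0.69 times as far. An over-centre spring resists closing, with up to about 20 N at the grip end, until the dead point at 0.4 rad; from about 0.3 rad down it snaps the clamp shut onto the block by itself. Left above that, it stays or falls open.
- sample_a: Bystander: turned steel part, diameter 22 mm, 34 mm tall, standing loose on the table; origin at the centre of its underside.
- sample_b: Bystander: turned brass-coloured part, diameter 30 mm, 22 mm tall, standing loose; origin at the centre of its underside.
- sample_c: Bystander: turned steel part, diameter 20 mm, 50 mm tall, standing loose; origin at the centre of its underside.
- eyeglass: Bystander: black loupe, diameter 38 mm, 30 mm tall, standing loose; origin at the centre of its underside.
There are look-alikes about, which are no part of the job. What is shaped like the part that bears block_centre but orange or purple is not meant.

How it is judged:
On the way, in this order (a step that is already met when the one before it is completed fails the run):
1. the block is square against the back stop while the clamp is still open (x of block_centre in the frame of nest_seat between -0.003 and 0.003 m and y of block_centre in the frame of nest_seat between -0.014 and 0.006 m and angle between the x axis of block_centre and the x axis of nest_seat, either way round below 0.08 rad and value of joint marking_jig_clamp above 0.7 rad), for 0.2 s.
2. the clamp has snapped past its dead point and is locked down (value of joint marking_jig_clamp below 0.1 rad), for 0.2 s.
At the end, for the whole second after the job is handed in: Clamp below 0.1 rad and still; block flat, within 3 mm of the back stop, square within 0.08 rad, not more than 14 mm off sideways; every loose part upright and within 15 mm of its starting place (x of block_centre in the frame of nest_seat between -0.003 and 0.003 m and y of block_centre in the frame of nest_seat between -0.014 and 0.006 m and angle between the x axis of block_centre and the x axis of nest_seat, either way round below 0.08 rad and z of block_centre in the frame of nest_seat between -0.003 and 0.004 m and value of joint marking_jig_clamp below 0.1 rad and velocity of joint marking_jig_clamp between -0.05 and 0.05 rad/s and distance of each of sample_a, sample_b, sample_c, eyeglass from where it was at the start of the episode below 0.015 m and angle between each of sample_a, sample_b, sample_c, eyeglass's own z axis and vertical below 0.2 rad); the robot touches nothing.
It fails at once if the block is lifted or tipped (z of block_centre in the frame of nest_seat above 0.006 m or angle between block_centre's own z axis and vertical above 0.3 rad).
It fails at once if a loose part standing by is moved or knocked over (distance of any of sample_a, sample_b, sample_c, eyeglass from where it was at the start of the episode above 0.015 m or angle between any of sample_a, sample_b, sample_c, eyeglass's own z axis and vertical above 0.3 rad).
It also fails if it takes over 64 s, if anything falls off the work surface, if the arm or the gripper's body presses on something with over 40 N, if the wrist force passes 120 N, or if a joint passes its speed limit or range.

ROBOT

A 6-joint arm with a two-finger parallel gripper is mounted at the origin on a cart in front of the work surface, level with it; the furniture and walls round the work are solid. World frame = base frame: x ahead of the robot, y to its left, z up, the work surface at z = 0. Lengths are in m, angles in rad, forces in N, time in s.
With the tool pointing down it reaches from about 0.35 to 0.875 m from the base axis. Payload 4.2 kg.
Tool frame: the origin (TCP) lies at the very end of the fingers, on their centre line; the grasp point (between the pads) lies 19 mm behind it; z points along the fingers, y is the line along which they close (so a half turn about z gives the same grasp; the last joint's range is limited). The gripper opens to 87 mm and grips with 3 to 60 N. Pads are 19 mm wide; open, the fingers measure 117 mm over their backs; the gripper's body (75 mm by 190 mm) begins 51 mm behind the grasp point.
Start: joints at [1.57, 0.385, 0.008, 0, -1.194, -0.259], TCP at [0.161, 0.604, 0.223] pointing down, gripper open.
Joint ranges: [-3.14, 3.14], [-1.21, 2.06], [-1.07, 1.41], [-3.16, 2.05], [-2.99, -0.16], [-3.1, 3.1]. Speed limits (rad/s): [2.79, 2.79, 3.14, 3.14, 3.14, 3.14].

INTERFACE

Orientations are given as a rotation vector (axis times angle).
In Python, from workcell import env gives the robot as it stands.
- The arm moves only by the tool step_arm, never from a script. Its argument "series" is a list of rows, each a list of 3 entries, a list of its own where there are three numbers: the closure, from -1 (fully open) to 1 (shut), then the shift along the tool's x, y, z as a fraction of full scale, then the turn about the tool's z as a fraction of full scale. In form: [[hand, [x, y, z], roll], ...]. A call has 1 to 20 rows; each row is the pose to reach, as a shift and turn from the pose commanded when the call began, along the tool's axes at that moment; what a row does not reach only later rows make up. Full scale, the value 1, is 50 cm for a shift and 30 degrees for a turn. A row lasts 1/8 s, in which the tool goes at most 62.5 mm and 10.7 degrees, less where a joint would pass 70% of its speed; a pose out of reach is approached as far as the arm can. A call with a number of a shift or a turn outside -1 to 1 is refused whole. A call with a gripper value outside its range is refused whole. The fingers move at their own pace and stop on an object; "force" is the grip in N (left out, the last holds). Time passes only in rows, so rows that repeat a pose let the fingers close. It gives the time, the measured TCP pose, the force, the opening and the grip force at its end, in the units of the state.
- env.get_state(): the state, without advancing time (a new reading comes with each control period).
- env.snapshot(name): name is "side" or "top" or "wrist"; returns a dict with "image" (480x640x3 uint8, blue, green, red), "depth" (480x640 float32, m along the optical axis (not along the pixel's ray), 0 where there is no reading), "fx", "fy", "cx", "cy" (pixels), "R" (3x3) and "t" (3): a world point X has camera coordinates R X + t. Camera axes: x right, y down, z forward; pixel columns grow to the right and rows downward; lengths in m; the calibration is good to about 2 mm. A picture is of the moment at which its call begins.
- env.sign_off(): hands the job in; it is judged then, once.
Trained networks look in a picture, given as the dict that the camera call returned (one of the last four; its "shot" number tells which), for a name from the list of things; names that differ only in an ending like _2 or _b are one class to them, and where a whole thing is asked for, a point or a joint stands for the part that bears it (a point fixed in the world has none). Each returns a list of dicts, best first, with "p" (0 to 1); they miss things now and then, are a little off and sometimes report something else, mostly with a low value. They report only what shows in the picture. A call takes as long as a camera call. They do not tell look-alikes from the thing itself.
- env.search_frame(picture, label): "rect" ([left, top, right, bottom] in pixels, round what is visible of it).
- env.trace(picture, label): "pixels" (480x640 bool, what is visible of it) and "rect" ([left, top, right, bottom] in pixels, round what is visible of it).
The state is a dict: "t": time; "joints": joint angles; "qd": joint speeds; "tau": joint torques, N m; "tool_pos": TCP position; "tcp_rot": TCP orientation; "wrist_force": force on the tool from outside, world axes, zero at the start; "moment": the same for the moment, N m; "grip_width": finger opening in m; "grasp_force": force on a finger pad.
Only numpy, scipy, OpenCV 4.12 (cv2) and the standard library are available. Lean on these libraries where they do the work, as an engineer would, in place of code of your own. Each camera call takes 0.05 s, during which the arm holds its last target. There are 200 camera calls.

## Working session

There is one attempt and no reset: what is moved stays moved. The work goes in short steps, Python scripts to look and compute and a tool call to move; the robot and the scene stay as the last step left them, time stands still between calls to the robot, and variables do not carry over. Pictures are saved under pics/ and viewed, at most 10 in all, crops included, and the job is handed in when it is done.

Besides the shell and the picture viewer there is one more tool, called after "Call:" as name(argument=value, ...), one argument or row to a line, values as JSON. step_arm: Moves the arm, as the interface text tells. Its arguments: {"type":"object","properties":{"series":{"type":"array","items":{"type":"array"}},"force":{"type":"number"}},"required":["series"]}

```bash
mkdir -p pics
cat > h.py <<'E'
import numpy as np, cv2
from workcell import env
def cloud(s):
    d=s["depth"]; v,u=np.mgrid[:480,:640]
    c=np.stack([(u-s["cx"])/s["fx"]*d,(v-s["cy"])/s["fy"]*d,d],-1)
    return (c-np.array(s["t"]))@np.array(s["R"])
E
python3 - <<'E'
from h import *
st=env.get_state(); print({k:np.round(v,3) for k,v in st.items()})
ims=[]
for n in ["top","side"]:
    s=env.snapshot(n); P=cloud(s); cv2.imwrite(f"pics/{n}0.png",s["image"])
    for l in ["block_centre","grip_end","jig_origin","sample_a","eyeglass","marking_jig_clamp"]:
        try:
            for r in env.trace(s,l)[:4]:
                m=r["pixels"]&(s["depth"]>0); p=P[m]
                print(n,l,round(r["p"],2),np.round(r["rect"]),np.round(np.median(p,0),3),np.round(p.max(0),3),np.round(p.min(0),3),np.median(s["image"][m],0))
        except Exception as e: print(n,l,e)
E
```

```text
{'t': np.float64(0.0), 'joints': array([ 1.570e+00,  3.860e-01,  7.000e-03, -1.000e-03, -1.194e+00,
       -2.590e-01]), 'qd': array([ 0.   , -0.001, -0.001, -0.001,  0.001, -0.001]), 'tau': array([ 2.0000e-03, -3.9067e+01,  1.8740e+01,  4.2200e+00,  1.1000e-02,
       -0.0000e+00]), 'tool_pos': array([0.16 , 0.603, 0.221]), 'tcp_rot': array([ 3.113, -0.407, -0.   ]), 'wrist_force': array([-0.339,  0.476,  0.22 ]), 'moment': array([ 0.012,  0.009, -0.055]), 'grasp_force': np.float64(0.0), 'grip_width': np.float64(0.087)}
top block_centre 0.86 [208. 236. 228. 260.] [0.506 0.225 0.024] [0.534 0.245 0.033] [ 0.479  0.207 -0.005] [100.  45.  87.]
top block_centre 0.77 [315. 240. 338. 261.] [ 0.505 -0.023  0.037] [0.528 0.002 0.043] [ 0.482 -0.047  0.008] [122. 133. 140.]
top block_centre 0.74 [253. 269. 273. 292.] [0.433 0.116 0.025] [0.458 0.137 0.031] [ 0.406  0.095 -0.003] [102.5  46.   89. ]
top block_centre 0.62 [332. 153. 359. 164.] [ 0.716 -0.062  0.025] [ 0.729 -0.037  0.031] [ 0.703 -0.085  0.012] [ 49.  93. 180.]
top grip_end 0.55 [354. 186. 387. 222.] [ 0.617 -0.125  0.109] [ 
[... 1866 characters left out ...]
.21  0.02 ] [0.423 0.221 0.025] [ 0.395  0.191 -0.001] [133. 185. 214.]
side sample_a 0.69 [233. 333. 249. 358.] [0.609 0.209 0.036] [0.626 0.214 0.052] [ 0.602  0.171 -0.003] [141. 160. 176.]
side sample_a 0.48 [296. 333. 307. 357.] [0.509 0.163 0.027] [0.531 0.17  0.037] [ 0.499  0.129 -0.003] [150. 165. 177.]
side eyeglass 0.76 [406. 208. 422. 225.] [ 0.411 -0.288  0.02 ] [ 0.432 -0.278  0.033] [ 0.393 -0.319  0.001] [23. 24. 26.]
side marking_jig_clamp 0.76 [301. 194. 332. 257.] [ 0.591 -0.1    0.094] [ 0.697 -0.043  0.132] [ 0.53  -0.297 -0.003] [113. 125. 161.]
side marking_jig_clamp 0.61 [337. 379. 352. 399.] [0.409 0.211 0.02 ] [0.423 0.221 0.025] [0.395 0.191 0.001] [133. 185. 215.]
```

```bash
ls pics
```

```text
side0.png
top0.png
```

View pics/top0.png

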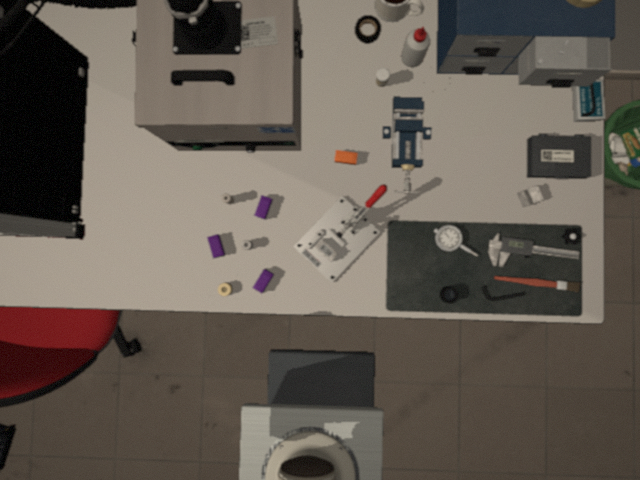

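View pics/side0.png

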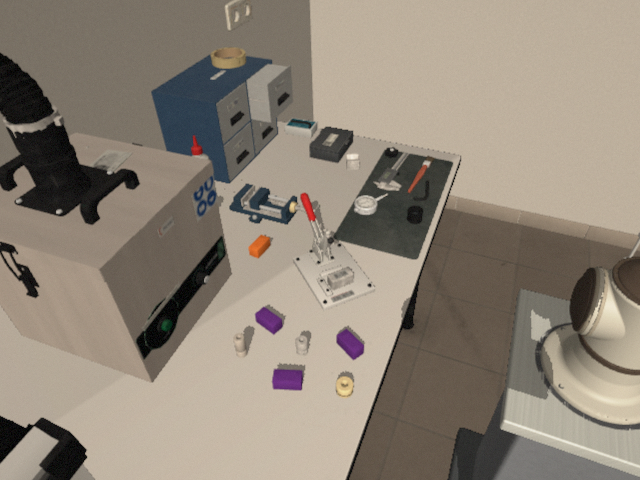

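```bash
cat > jig.py <<'E'
from h import *
from scipy.optimize import minimize
def fit(s,P,ref=(0.54,-0.05)):
    "fit the 160x120 plate outline to plate-height points"
    m=(s["depth"]>0)&(abs(P[...,2]-0.012)<.005)&(np.hypot(P[...,0]-ref[0],P[...,1]-ref[1])<.13)&(s["image"].min(2)>80)
    m=cv2.morphologyEx(m.astype(np.uint8),cv2.MORPH_OPEN,np.ones((2,2)))>0
    p=P[m][:,:2].astype(np.float32); 
    return cv2.minAreaRect(p),p
E
python3 - <<'E'
from jig import *
for n in ["top","side"]:
    s=env.snapshot(n); P=cloud(s); r,p=fit(s,P); print(n,r,len(p))
    print(np.round(cv2.boxPoints(r),3).tolist())
    if n=="top": cv2.imwrite("pics/jig1.png",cv2.resize(s["image"][170:300,280:420],None,fx=5,fy=4.6,interpolation=3))
E
```

```text
top ((0.5300015211105347, -0.05008824169635773), (0.12013542652130127, 0.16473406553268433), 47.83470916748047) 2586
[[0.42899999022483826, -0.039000000804662704], [0.5509999990463257, -0.15000000596046448], [0.6309999823570251, -0.061000000685453415], [0.5090000033378601, 0.05000000074505806]]
side ((0.3799152076244354, 0.2312246859073639), (0.16658437252044678, 0.8057166934013367), 27.865886688232422) 2252
[[0.11800000071525574, 0.5479999780654907], [0.4950000047683716, -0.164000004529953], [0.6420000195503235, -0.0860000029206276], [0.26499998569488525, 0.6259999871253967]]
```

View pics/jig1.png

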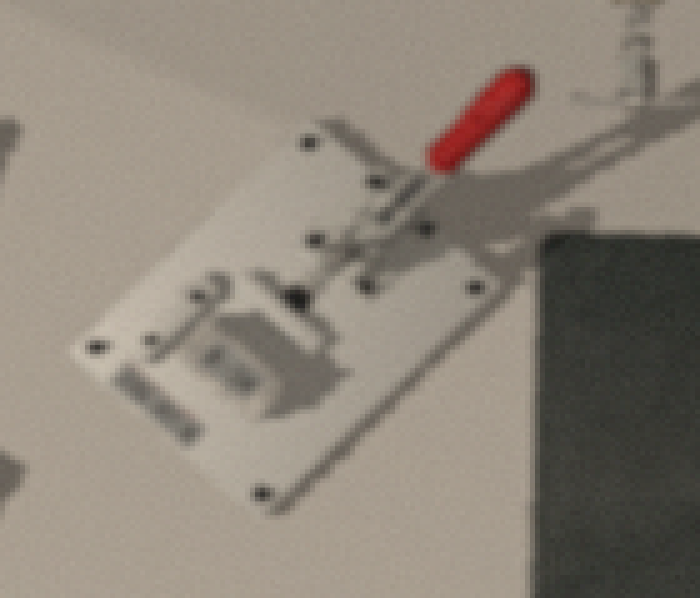

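Call:
step_arm(
  series=[
    [1,[0.84,1.0,-0.12],0.91],
    [1,[0.84,1.0,-0.12],0.91],
    [1,[0.84,1.0,-0.12],0.91],
    [1,[0.84,1.0,-0.12],0.91],
    [1,[0.84,1.0,-0.12],0.91],
    [1,[0.84,1.0,-0.12],0.91],
    [1,[0.84,1.0,-0.12],0.91],
    [1,[0.84,1.0,-0.12],0.91],
    [1,[0.84,1.0,-0.12],0.91],
    [1,[0.84,1.0,-0.12],0.91],
    [1,[0.84,1.0,-0.12],0.91],
    [1,[0.84,1.0,-0.12],0.91],
    [1,[0.84,1.0,-0.12],0.91],
    [1,[0.84,1.0,-0.12],0.91],
  ],
)

```text
t: 2.55
tool_pos: [0.4376, 0.0137, 0.2826]
tcp_rot: [-2.932, 1.128, 0.0]
wrist_force: [0.3, -0.7, 1.2]
grip_width: 0.0002
grasp_force: 0.0
```

Run:
```python
from jig import *
st=env.get_state(); print({k:np.round(v,3) for k,v in st.items()})
s=env.snapshot("wrist"); P=cloud(s); cv2.imwrite("pics/w1.png",s["image"]); print(np.array(s["R"]).round(2),-np.array(s["R"]).T@s["t"])
for l in ["block_centre","grip_end","marking_jig_clamp"]:
    for r in env.trace(s,l)[:3]:
        m=r["pixels"]&(s["depth"]>0); p=P[m]
        print(l,round(r["p"],2),np.round(r["rect"]),np.round(np.median(p,0),3),np.round(p.max(0),3),np.round(p.min(0),3))
r,p=fit(s,P); print(r,np.round(cv2.boxPoints(r),3).tolist())
```

```text
{'t': np.float64(2.55), 'joints': array([ 0.405,  0.015, -0.314, -0.   , -1.241,  0.432]), 'qd': array([ 0.005,  0.002,  0.001, -0.001, -0.   ,  0.001]), 'tau': array([-2.3300e-01, -1.9878e+01,  1.9142e+01,  4.2740e+00,  6.4000e-02,
       -2.0000e-03]), 'tool_pos': array([0.438, 0.014, 0.283]), 'tcp_rot': array([-2.932,  1.128,  0.   ]), 'wrist_force': array([ 0.337, -0.745,  1.233]), 'moment': array([ 0.055, -0.027, -0.046]), 'grasp_force': np.float64(0.0), 'grip_width': np.float64(0.0)}
[[-0.67 -0.74 -0.  ]
 [-0.72  0.65  0.25]
 [-0.19  0.17 -0.97]] [ 0.4889504  -0.03125421  0.44514795]
block_centre 0.75 [117. 126. 170. 181.] [0.597 0.121 0.025] [0.625 0.155 0.028] [ 0.571  0.106 -0.002]
block_centre 0.74 [282. 111. 332. 139.] [ 0.504 -0.021  0.037] [0.529 0.005 0.04 ] [ 0.479 -0.047  0.011]
block_centre 0.74 [116. 254. 171. 299.] [0.508 0.225 0.025] [0.536 0.266 0.029] [ 0.482  0.21  -0.001]
grip_end 0.5 [292.   0. 317.  23.] [ 0.576 -0.085  0.063] [ 0.589 -0.073  0.074] [ 0.565 -0.098  0.039]
marking_jig_clamp 0.97 [289.   0. 317.  75.] [ 0.556 -0.067  0.1  ] [ 0.598 -0.042  0.112] [ 0.531 -0.098  0.012]
((0.5311095118522644, -0.0452975332736969), (0.12227798998355865, 0.16651442646980286), 47.63823318481445) [[0.42800000309944153, -0.03400000184774399], [0.5509999990463257, -0.1469999998807907], [0.6340000033378601, -0.0560000017285347], [0.5109999775886536, 0.0560000017285347]]
```

View pics/w1.png

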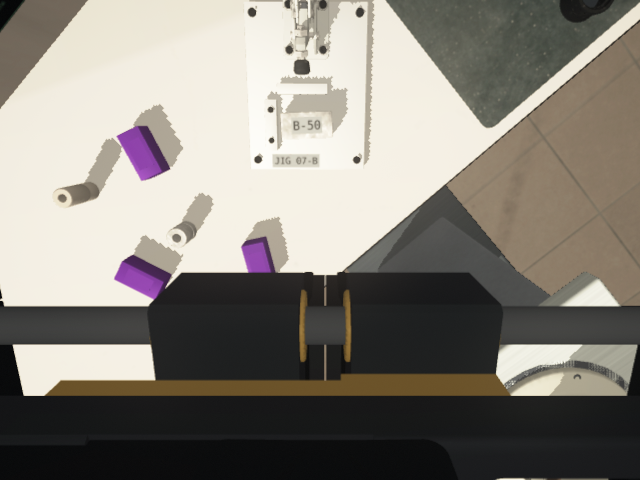

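Run:
```python
from jig import *
for n in ["wrist","top"]:
    s=env.snapshot(n); P=cloud(s); r,p=fit(s,P)
    yaw=np.radians(-42.25); ex=np.array([np.cos(yaw),np.sin(yaw)]); ey=np.array([-ex[1],ex[0]])
    # plate edges by percentiles in jig axes
    q=np.c_[p@ex,p@ey]; print(n,"edges x",np.percentile(q[:,0],[.3,99.7]),"y",np.percentile(q[:,1],[.3,99.7]))
    c=np.percentile(q,[.3,99.7],axis=0).mean(0); o=c+[.002,0]; print("origin",o[0]*ex+o[1]*ey)
    J=np.stack([P[...,:2]@ex-o[0],P[...,:2]@ey-o[1],P[...,2]],-1)*1000
    ok=s["depth"]>0; inn=ok&(abs(J[...,1])<60)&(J[...,0]>-82)&(J[...,0]<160)
    b=inn&(abs(J[...,2]-38)<4)&(J[...,0]<-5)
    rr=cv2.minAreaRect(J[b][:,:2].astype(np.float32)); print("block",rr,J[b].mean(0),np.percentile(J[b],[1,99],axis=0).round(1).tolist())
    st=inn&(abs(J[...,2]-20.5)<3)&(J[...,0]<5)
    for nm,mm in [("back",st&(J[...,0]>-11)),("side",st&(J[...,1]>26)&(J[...,0]<-12))]:
        if mm.sum()>5: print(nm,mm.sum(),np.percentile(J[mm],[2,50,98],axis=0).round(1).tolist())
    a=inn&(J[...,2]>60)
    for z in range(60,145,10):
        k=a&(abs(J[...,2]-z-5)<5); 
        if k.sum()>3: print(z,k.sum(),np.percentile(J[k][:,0],[1,50,99]).round(),np.percentile(J[k][:,1],[1,50,99]).round())
```

```text
wrist edges x [0.34077649 0.50131579] y [0.26306035 0.38342346]
origin [ 0.53048355 -0.04517267]
block ((-35.66581344604492, 0.7033405303955078), (24.984933853149414, 50.01124954223633), 2.3164544105529785) [-35.58322939   0.81635458  37.52466928] [[-48.1, -23.6, 35.6], [-23.1, 25.0, 39.5]]
back 544 [[-5.4, -17.8, 18.6], [-0.7, 5.3, 20.4], [4.1, 29.1, 22.2]]
side 596 [[-59.2, 31.5, 18.5], [-35.3, 37.2, 20.5], [-12.8, 43.2, 22.8]]
60 334 [34. 55. 64.] [-7.  1. 10.]
70 30 [42. 62. 64.] [-4.  6.  8.]
80 8 [25. 31. 33.] [-2. -2. -2.]
90 53 [ 3.  7. 29.] [-5. -2.  8.]
100 496 [ 3. 18. 36.] [-3.  1.  6.]
110 49 [21. 23. 30.] [-2.  2.  5.]
top edges x [0.34460721 0.50287074] y [0.25942648 0.37911778]
origin [ 0.52980769 -0.04992174]
block ((-36.81222915649414, 2.5098876953125), (24.61461639404297, 49.81831359863281), 2.6394152641296387) [-36.54587911   2.4446778   37.57503516] [[-48.5, -22.2, 34.1], [-24.6, 26.6, 41.6]]
back 78 [[-9.6, -42.7, 17.8], [-2.1, 4.9, 20.0], [2.9, 54.6, 22.8]]
side 98 [[-75.1, 33.3, 17.7], [-35.9, 39.8, 20.3], [-14.2, 55.8, 23.2]]
60 50 [42. 54. 80.] [-5.  4. 12.]
70 19 [39. 67. 79.] [-2.  2. 10.]
80 17 [42. 85. 98.] [-4. -0. 10.]
90 58 [  4.  94. 107.] [-5.  3. 12.]
100 102 [  2.  33. 118.] [-4.  3. 11.]
110 63 [ 21. 119. 133.] [-6.  4. 12.]
120 80 [122. 134. 148.] [-5.  4. 11.]
130 10 [135. 141. 144.] [-1.  2.  7.]
```

Call:
step_arm(
  series=[
    [0.68,[0.058,-0.038,0.2],0],
    [0.68,[0.058,-0.038,0.4],0],
    [0.68,[0.058,-0.038,0.5],0],
    [0.68,[0.058,-0.038,0.528],0],
    [0.68,[0.058,-0.038,0.528],0],
    [0.68,[0.058,-0.038,0.528],0],
    [0.68,[0.058,-0.038,0.528],0],
    [0.68,[0.058,-0.038,0.528],0],
  ],
)

```text
t: 3.85
tool_pos: [0.4733, 0.0079, 0.02]
tcp_rot: [-2.929, 1.129, -0.004]
wrist_force: [-0.2, -0.4, 0.5]
grip_width: 0.0141
grasp_force: 0.0
```

```bash
cat > chk.py <<'E'
from jig import *
yaw=np.radians(-42.25); ex=np.array([np.cos(yaw),np.sin(yaw)]); ey=np.array([-ex[1],ex[0]])
def blk(n,O=(0.530,-0.0475),show=None):
    s=env.snapshot(n); P=cloud(s)
    d=P[...,:2]-np.array(O); J=np.stack([d@ex,d@ey,P[...,2]],-1)*1000
    ok=(s["depth"]>0)&(J[...,0]>-70)&(J[...,0]<5)&(abs(J[...,1])<60)
    b=ok&(abs(J[...,2]-38)<3); r=cv2.minAreaRect(J[b][:,:2].astype(np.float32))
    print(n,"block",np.round(r[0],1),np.round(r[1],1),round(r[2],1),b.sum())
    st=(s["depth"]>0)&(abs(J[...,2]-20.5)<3)&(abs(J[...,0])<9)&(J[...,1]>-25)&(J[...,1]<33)
    if st.sum()>5: print(" stop",st.sum(),np.percentile(J[st],[2,50,98],axis=0).round(1).tolist())
    if show: cv2.imwrite("pics/"+show,s["image"])
    return s,J
def tcp(O=(0.530,-0.0475)):
    st=env.get_state(); d=st["tool_pos"][:2]-np.array(O); rv=st["tcp_rot"]
    f=st["wrist_force"]
    print("t",round(float(st["t"]),2),"tcp jig",np.round([d@ex*1e3,d@ey*1e3,st["tool_pos"][2]*1e3],1),"yaw",round(np.degrees(2*np.arctan2(rv[1],rv[0]))%360-360,2),"F jig",np.round([f[:2]@ex,f[:2]@ey,f[2]],1),"w",round(float(st["grip_width"]),4))
E
python3 - <<'E'
from chk import *
tcp(); blk("wrist",show="w2.png"); blk("top")
E
```

```text
t 3.85 tcp jig [-79.3   2.9  20. ] yaw -42.17 F jig [ 0.1 -0.4  0.5] w 0.0141
wrist block [-47.1   2.1] [46.5 50.3] 2.2 9420
 stop 3622 [[-6.2, -16.4, 18.9], [-1.2, 7.4, 20.4], [3.6, 31.3, 21.7]]
top block [-32.9   0.3] [20.  49.1] 2.2 127
 stop 67 [[-4.9, -18.0, 17.9], [-0.3, 6.9, 20.2], [4.4, 28.8, 23.2]]
```

View pics/w2.png

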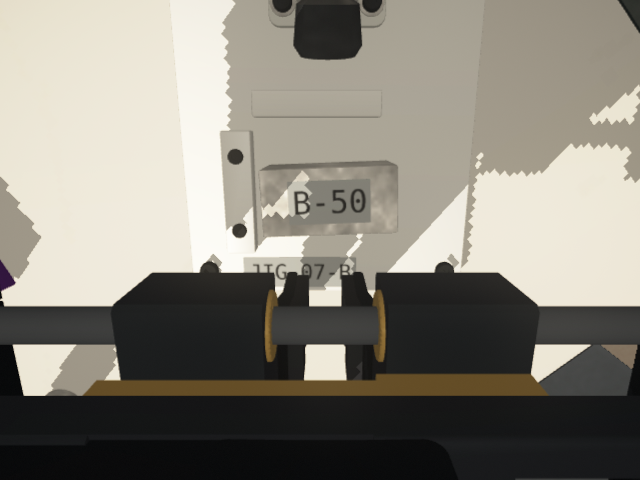

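Call:
step_arm(
  series=[
    [0.68,[0.02,0,0],0],
    [0.68,[0.03,0,0],0],
    [0.68,[0.036,0,0],0],
    [0.68,[0.042,0,0],0],
    [0.68,[0.047,0,0],0],
    [0.68,[0.052,0,0],0],
    [0.68,[0.057,0,0],0],
    [0.68,[0.062,0,0],0],
    [0.68,[0.067,0,0],0],
    [0.68,[0.067,0,0],0],
    [0.68,[0.067,0,0],0],
  ],
)

```text
t: 5.32
tool_pos: [0.4975, -0.0151, 0.0186]
tcp_rot: [-2.931, 1.13, -0.001]
wrist_force: [-0.1, -0.5, 0.2]
grip_width: 0.0142
grasp_force: 0.0
```

Run:
```python
from chk import *
tcp(); s,J=blk("wrist",show="w3.png")
```

```text
t 5.33 tcp jig [-45.9   2.2  18.6] yaw -42.18 F jig [ 0.3 -0.5  0.2] w 0.0142
wrist block [-26.    2.1] [30.9 50. ] 0.2 8005
 stop 1627 [[-5.8, -16.9, 18.9], [-0.8, 19.2, 20.4], [3.7, 31.8, 21.8]]
```

View pics/w3.png

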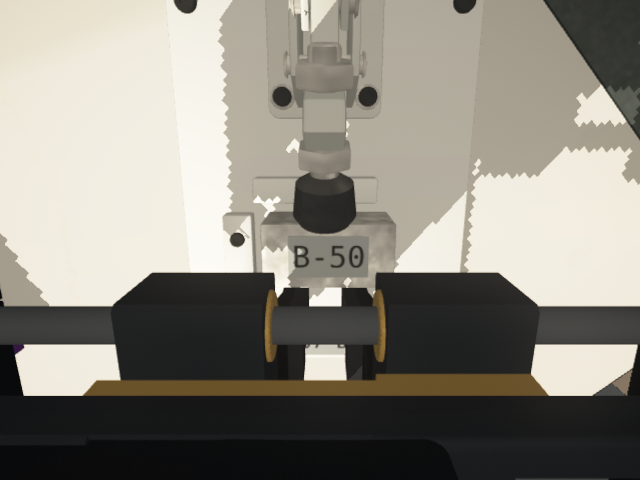

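Call:
step_arm(
  series=[
    [0.68,[0.002,0,0],0],
    [0.68,[0.004,0,0],0],
    [0.68,[0.006,0,0],0],
    [0.68,[0.007,0,0],0],
    [0.68,[0.007,0,0],0],
    [0.68,[0.007,0,0],0],
  ],
)

```text
t: 6.12
tool_pos: [0.4995, -0.0173, 0.0186]
tcp_rot: [2.931, -1.131, -0.0]
wrist_force: [-3.2, 2.1, 2.9]
grip_width: 0.0139
grasp_force: 1.8
```

Call:
step_arm(
  series=[
    [0.68,[0.001,0,0],0],
    [0.68,[0.001,0,0],0],
    [0.68,[0.001,0,0],0],
  ],
)

```text
t: 6.5
tool_pos: [0.4999, -0.0177, 0.0186]
tcp_rot: [2.931, -1.131, -0.0]
wrist_force: [-2.5, 2.7, 3.9]
grip_width: 0.0137
grasp_force: 2.0
```

Run:
```python
from chk import *
tcp(); s,J=blk("wrist")
```

```text
t 6.5 tcp jig [-42.3   1.8  18.6] yaw -42.19 F jig [-3.6  0.3  3.9] w 0.0137
wrist block [-22.7   1.7] [31.2 50.3] 0.1 6978
 stop 1950 [[-7.6, -17.6, 18.4], [-1.0, 17.6, 20.4], [3.7, 31.6, 22.4]]
```

Call:
step_arm(
  series=[
    [0.68,[0.001,0,0],0],
    [0.68,[0.002,0,0],0],
    [0.68,[0.002,0,0],0],
  ],
)

```text
t: 6.92
tool_pos: [0.5007, -0.0184, 0.0185]
tcp_rot: [2.931, -1.131, -0.0]
wrist_force: [-2.8, 2.7, 2.9]
grip_width: 0.0138
grasp_force: 1.8
```

Call:
step_arm(
  series=[
    [0.68,[0.001,0,0],0],
    [0.68,[0.002,0,0],0],
    [0.68,[0.002,0,0],0],
  ],
)

```text
t: 7.3
tool_pos: [0.5009, -0.0186, 0.0185]
tcp_rot: [2.931, -1.131, -0.002]
wrist_force: [-4.5, 5.4, 4.9]
grip_width: 0.0139
grasp_force: 3.9
```

Run:
```python
from chk import *
tcp(); s,J=blk("wrist",show="w4.png")
```

```text
t 7.3 tcp jig [-41.    1.8  18.5] yaw -42.2 F jig [-7.   1.   4.9] w 0.0139
wrist block [-21.3   1.7] [30.9 50.2] 0.3 6563
 stop 1923 [[-6.3, -17.6, 18.5], [-0.9, 17.4, 20.4], [3.7, 31.6, 22.4]]
```

View pics/w4.png

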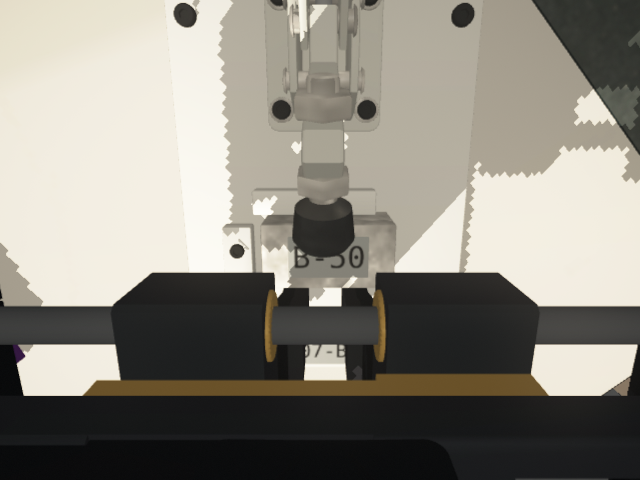

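Call:
step_arm(
  series=[
    [0.68,[0.001,0,0],0],
    [0.68,[0.002,0,0],0],
    [0.68,[0.002,0,0],0],
    [0.68,[0.002,0,0],0],
  ],
)

```text
t: 7.85
tool_pos: [0.5009, -0.0187, 0.0185]
tcp_rot: [-2.931, 1.131, 0.004]
wrist_force: [-7.4, 9.2, 7.5]
grip_width: 0.0138
grasp_force: 6.1
```

Run:
```python
from chk import *
tcp()
```

```text
t 7.85 tcp jig [-41.    1.8  18.5] yaw -42.2 F jig [-11.7   1.8   7.5] w 0.0138
```

Call:
step_arm(
  series=[
    [0.68,[-0.02,0,0],0],
    [0.68,[-0.08,0,0],0],
    [0.68,[-0.12,0,0],0],
    [1,[-0.12,0,-0.1],0],
    [1,[-0.12,0,-0.22],0],
    [1,[-0.12,0,-0.34],0],
    [1,[-0.12,0,-0.46],0],
    [1,[-0.12,0,-0.5],0],
    [1,[-0.12,0,-0.5],0],
  ],
)

```text
t: 8.98
tool_pos: [0.4589, 0.0208, 0.2701]
tcp_rot: [-2.928, 1.13, -0.007]
wrist_force: [-0.3, 0.0, -0.6]
grip_width: 0.0003
grasp_force: 0.0
```

Run:
```python
from chk import *
tcp(); s,J=blk("top")
ok=(s["depth"]>0)
for x in range(120,280,20):
    print(x,[ (lambda k: int(np.percentile(J[k][:,2],99)) if k.sum() else None)(ok&(abs(J[...,0]-x-10)<10)&(abs(J[...,1]-y-10)<10)) for y in range(-120,120,20)])
k=ok&(J[...,2]>90)&(J[...,0]>85)&(J[...,0]<170)&(abs(J[...,1])<30); print(np.percentile(J[k],[1,50,99],axis=0))
blk("wrist")
```

```text
t 8.97 tcp jig [-98.5   2.7 270.1] yaw -42.2 F jig [-0.2 -0.2 -0.6] w 0.0003
top block [-17.7  -0.3] [48.7 23.6] 88.7 172
 stop 72 [[-4.3, -17.9, 17.9], [0.6, 6.2, 20.2], [4.4, 29.3, 23.3]]
120 [7, 8, 8, 6, 6, 129, 131, 4, 6, 5, 3, 28]
140 [7, 8, 6, 7, 6, 131, 132, 5, 5, 6, 29, 32]
160 [5, 6, 6, 13, 42, 40, 6, 6, 6, 5, 27, 30]
180 [6, 6, 17, 42, 46, 34, 5, 6, 7, 8, 6, 6]
200 [4, 5, 36, 39, 42, 47, 45, 47, 5, 7, 5, 4]
220 [6, 5, 4, 6, 6, 49, 49, 44, 36, 7, 5, 5]
240 [6, 6, 6, 6, 43, 47, 44, 42, 38, 34, 20, 11]
260 [7, 6, 6, 6, 6, 37, 36, 44, 43, 51, 51, 8]
[[ 91.90494953  -7.52791046  91.30546648]
 [121.63654999   1.1096848  115.08900428]
 [148.49890731   9.92963173 132.12202192]]
wrist block [-18.9   2. ] [24.3 49.1] 0.1 1480
 stop 477 [[-5.0, -16.3, 18.7], [-1.2, 7.8, 20.4], [2.5, 31.5, 22.1]]
```

Call:
step_arm(
  series=[
    [1,[0.12,0.003,0],0],
    [1,[0.24,0.003,0],0],
    [1,[0.36,0.003,0],0],
    [1,[0.48,0.003,0],0],
    [1,[0.573,0.003,0],0],
    [1,[0.573,0.003,0],0],
    [1,[0.573,0.003,0.12],0],
    [1,[0.573,0.003,0.24],0],
    [1,[0.573,0.003,0.34],0],
    [1,[0.573,0.003,0.37],0],
    [1,[0.573,0.003,0.37],0],
    [1,[0.573,0.003,0.37],0],
  ],
)

```text
t: 10.58
tool_pos: [0.6707, -0.1729, 0.0863]
tcp_rot: [-2.931, 1.129, -0.007]
wrist_force: [1.0, -0.2, -0.1]
grip_width: 0.0008
grasp_force: 0.0
```

Run:
```python
from chk import *
tcp(); s,J=blk("side"); cv2.imwrite("pics/s2.png",cv2.resize(s["image"][120:330,220:450],None,fx=3,fy=2.8))
```

```text
t 10.57 tcp jig [188.5   1.8  86.3] yaw -42.14 F jig [ 0.9  0.6 -0.1] w 0.0008
side block [-20.1   0.7] [27.8 50.2] 0.1 193
 stop 17 [[-8.4, 20.9, 17.7], [-2.4, 26.4, 18.9], [4.3, 31.1, 21.5]]
```

View pics/s2.png

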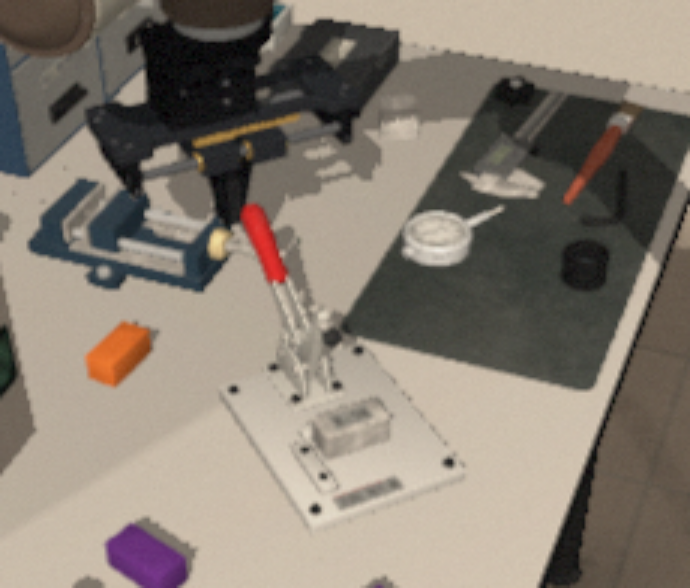

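Call:
step_arm(
  series=[
    [1,[-0.03,0,0],0],
    [1,[-0.044,0,0],0],
    [1,[-0.056,0,-0.006],0],
    [1,[-0.068,0,-0.012],0],
    [1,[-0.08,0,-0.018],0],
    [1,[-0.092,0,-0.024],0],
    [1,[-0.104,0,-0.03],0],
    [1,[-0.116,0,-0.036],0],
    [1,[-0.128,0,-0.041],0],
    [1,[-0.128,0,-0.041],0],
  ],
)

```text
t: 11.88
tool_pos: [0.6299, -0.1352, 0.1117]
tcp_rot: [2.932, -1.127, 0.036]
wrist_force: [8.1, -17.1, 9.3]
grip_width: 0.0005
grasp_force: 8.8
```

Run:
```python
from chk import *
tcp(); s,J=blk("side"); cv2.imwrite("pics/s3.png",cv2.resize(s["image"][120:330,220:450],None,fx=3,fy=2.8))
```

```text
t 11.88 tcp jig [132.9   2.2 111.7] yaw -42.04 F jig [17.5 -7.2  9.3] w 0.0005
side block [-20.4   0.3] [49.8 28. ] 88.8 174
 stop 12 [[-5.6, 22.3, 17.7], [-0.6, 26.4, 19.3], [1.8, 31.1, 21.0]]
```

View pics/s3.png

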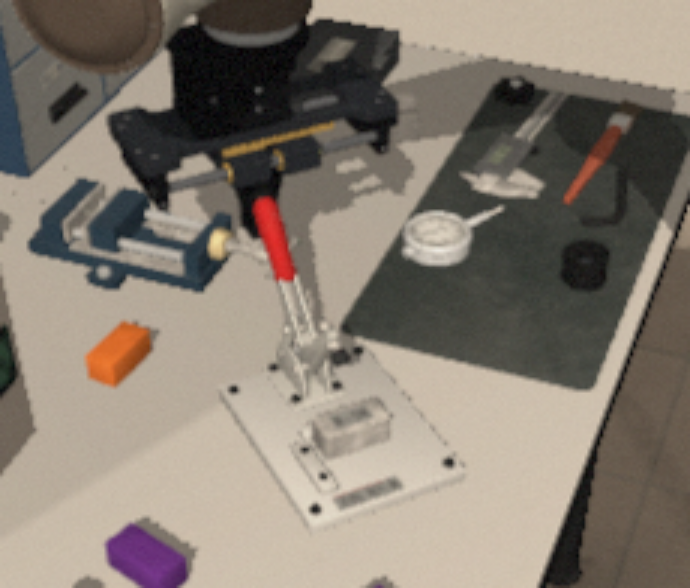

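Call:
step_arm(
  series=[
    [1,[-0.012,0,-0.006],0],
    [1,[-0.024,0,-0.011],0],
    [1,[-0.036,0,-0.016],0],
    [1,[-0.048,0,-0.021],0],
    [1,[-0.06,0,-0.026],0],
    [1,[-0.072,0,-0.03],0],
    [1,[-0.084,0,-0.034],0],
    [1,[-0.096,0,-0.038],0],
    [1,[-0.108,0,-0.041],0],
    [1,[-0.12,0,-0.044],0],
    [1,[-0.13,0,-0.046],0],
    [1,[-0.136,0,-0.046],0],
    [1,[-0.136,0,-0.046],0],
    [1,[-0.136,0,-0.046],0],
  ],
)

```text
t: 13.68
tool_pos: [0.5712, -0.0842, 0.1269]
tcp_rot: [2.931, -1.131, -0.001]
wrist_force: [-0.2, -0.4, 0.1]
grip_width: 0.0002
grasp_force: 0.0
```

Run:
```python
from chk import *
tcp(); s,J=blk("side"); cv2.imwrite("pics/s4.png",cv2.resize(s["image"][120:330,220:450],None,fx=3,fy=2.8))
```

```text
t 13.68 tcp jig [ 55.2   0.5 126.9] yaw -42.19 F jig [ 0.1 -0.4  0.1] w 0.0002
side block [-15.2   0.6] [50.1 36.2] 89.0 169
 stop 13 [[-8.0, 20.4, 17.7], [-1.2, 25.9, 19.0], [4.3, 30.2, 22.3]]
```

View pics/s4.png

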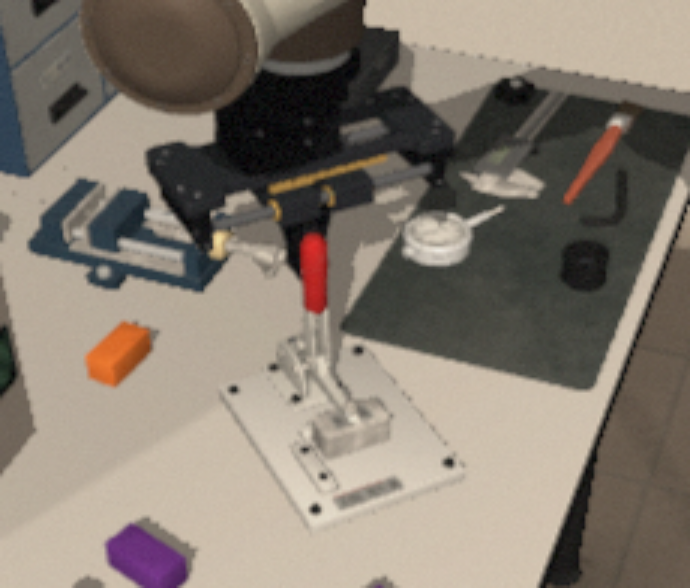

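Call:
step_arm(
  series=[
    [1,[0.04,0,0],0],
    [1,[0.1,0,0],0],
    [1,[0.16,0,0],0],
    [1,[0.16,0,-0.1],0],
    [1,[0.16,0,-0.2],0],
    [1,[0.16,0,-0.24],0],
    [1,[0.16,0,-0.24],0],
    [1,[0.16,0,-0.24],0],
    [1,[0.16,0,-0.24],0],
  ],
)

```text
t: 14.85
tool_pos: [0.6298, -0.1379, 0.2451]
tcp_rot: [2.93, -1.13, -0.005]
wrist_force: [0.7, -0.4, 0.3]
grip_width: 0.0004
grasp_force: 0.0
```

Run:
```python
from chk import *
tcp(); s,J=blk("side")
k=(s["depth"]>0)&(J[...,2]>90)&(J[...,2]<190)&(J[...,0]>-30)&(J[...,0]<75)&(abs(J[...,1])<30); print(np.percentile(J[k],[1,50,99],axis=0).round())
P=cloud(s)
for l in ["sample_a","eyeglass"]:
    for r in env.trace(s,l)[:3]: print(l,r["rect"],round(r["p"],2),np.round(np.median(P[r["pixels"]&(s["depth"]>0)],0),3))
print(env.sign_off())
```

```text
t 14.85 tcp jig [1.347e+02 2.000e-01 2.451e+02] yaw -42.19 F jig [0.8 0.1 0.3] w 0.0004
side block [-16.    1.2] [49.2 33.5] 88.8 165
 stop 17 [[-7.5, 21.3, 17.7], [-2.4, 27.3, 19.6], [3.6, 31.1, 21.2]]
[[ 23.  -4.  90.]
 [ 27.   5. 140.]
 [ 38.  12. 171.]]
sample_a [337.7, 378.2, 352.8, 398.6] 0.87 [0.408 0.21  0.02 ]
sample_a [232.0, 331.4, 247.7, 355.7] 0.66 [0.61  0.209 0.036]
sample_a [297.1, 335.3, 308.2, 354.1] 0.51 [0.508 0.162 0.028]
eyeglass [409.4, 205.6, 423.0, 225.3] 0.79 [ 0.41  -0.287  0.02 ]
eyeglass [334.8, 379.3, 353.8, 398.4] 0.49 [0.409 0.211 0.02 ]
the job is handed in; nothing more can be done
None
```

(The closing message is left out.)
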